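Clamp the bracket and hold the plunger gauge on its marked spot

TASK

Swing the toggle clamp over centre by its ball knob so that its rubber pad holds the aluminium bracket down in the check nest. Then take the plunger gauge out of its wooden stand, put its tip inside the ring marked on the bracket's sloping face with the gauge square to that face, and press lightly until the plunger is about half way in (4 of its 8 mm). Finish while holding the gauge still like that: do not let go of it; leave the clamp closed, and do not disturb the filler tub, the sanding block or the nail box or press hard on the bracket.

Things in the scene. Friction and masses are not known exactly. Their poses are not given: they have to be found in the camera images.
- nest: Check nest, fixed: plywood board 120 x 240 x 18 mm with low dark steel stops round the bracket and the steel clamp bracket near its +y end. Origin under the middle of the aluminium bracket, on the bench; the board spans own x -60..+60 and y -78..+162 mm; own z up.
- clamp_hinge (a point): Hinge axis of the toggle clamp, 115 mm to own +y of the nest's origin and 53 mm above the bench; the hinge axis runs along the nest's own x.
- clamp (a joint): Clamp lever angle, rad: up to 1.75 open (as found, leaning back on its stop), 0 closed, pad on the bracket. Opening swings it up and over toward the nest's +y. The heavy steel lever (0.4 kg) is held by its weight: centre near 1.3 rad, beyond which it falls back open, below which it sinks shut, damped (0.12 N m s/rad), and presses about 2.5 N on the bracket.
- knob (a point): Centre of the lever's steel ball knob, 24 mm across, on a 10 mm stem, 85 mm from the hinge axis, at own x = 0 of the nest. From the hinge it lies 35 degrees above the nest's -y when closed, 45 degrees above its +y when open, and goes between over the top. It can be pinched along the nest's x and carried round the arc.
- pad (a point): The lever's black rubber pad, 18 mm across, 11 mm high: the middle of its underside; flat on the bracket when the clamp is closed.
- bracket: Loose aluminium bracket, 0.45 kg, in the nest: base plate 70 x 120 x 10 mm, origin at the centre of its underside on the board (18 mm up); axes as the nest's. On its -y half a plate 64 x 56 x 8 mm slopes 25 degrees, up toward own +x. The pad lands on the flat half, 43 mm to own +y of the origin.
- spot (a point): The marked spot: centre of a thin dark ring 15 mm across in the middle of the sloping face (on the surface, about 50 mm above the bench). Its z is the face's outward normal (25 degrees from vertical, toward the bracket's -x), its y is the bracket's y.
- gauge: Plunger gauge, 0.15 kg, upright in the stand's hole. Origin on its axis, under its collar (on the stand's top); z up, away from the tip. Upward: collar 24 mm across to 6 mm; grey dial case (36 mm across, 18 mm thick along own x) 3 to 39 mm; square black grip 22 x 22 mm, 38 to 80 mm (flats across own x and y). Below: 13 mm steel stem to -35 mm, then the thin plunger.
- tip (a point): Lowest point of the plunger's 8 mm ball tip, on the gauge's axis, 56 mm below the gauge's origin when the plunger is out; moves up toward the origin as the plunger is pushed in.
- plunger (a joint): Plunger travel, m: 0 out, 0.008 fully in; spring, 1 N at the start and 0.5 N more per mm (3 N at 4 mm).
- stand: Gauge stand, fixed: pale wooden block 70 x 70 x 65 mm with a 18 mm square through hole in its middle. Origin under its centre. The gauge must be lifted about 60 mm to leave it.
- filler_tub: Bystander: filler tub, 70 mm across, 66 mm high, loose, origin under its centre. It and the stand may change places.
- sanding_block: Bystander: brown cork sanding block 62 x 104 x 30 mm lying in front of the nest, loose.
- nail_box: Bystander: small yellow box 87 x 53 x 42 mm to the left of the nest, loose.
Mind the look-alikes: they are no part of the job. Leave any purple or turquoise look-alike of the gauge alone.

How it is judged:
On the way, in this order (a step that is already met when the one before it is completed fails the run):
1. the clamp is swung over and its pad presses on the bracket, the gauge still in its stand (value of joint clamp below 0.08 rad and contact force between clamp and bracket above 1 N and z of gauge in the frame of stand below 0.09 m), for 0.2 s.
2. the gauge is out of its stand, the clamp still closed (z of tip in the frame of stand above 0.066 m and value of joint clamp below 0.08 rad), for 0.1 s.
At the end, for the whole second after the job is handed in: Gauge held still in the fingers, tip within 7 mm of the ring centre, axis within 8 degrees of square to the face, plunger 1.5 to 6.8 mm in (1 to 7 N), touching neither nest nor stand; clamp closed (under 0.08 rad) and pressing over 1 N; bracket within 6 mm of its start (distance between tip and spot below 0.007 m and angle between the z axis of gauge and the z axis of spot, either way round below 0.14 rad and value of joint plunger between 0.0015 and 0.0068 m and contact force between gauge and bracket between 1 and 7 N and contact force between the fingers and gauge above 2 N and contact force between gauge and nest below 0.5 N and contact force between gauge and stand below 0.5 N and linear speed of gauge below 0.01 m/s and value of joint clamp below 0.08 rad and contact force between clamp and bracket above 1 N and distance of bracket from where it was at the start of the episode below 0.006 m); the arm keeps its last pose, push and grip.
It fails at once if a bystander is disturbed (moved more than 30 mm) (distance of any of filler_tub, sanding_block, nail_box from where it was at the start of the episode above 0.03 m).
It fails at once if the gauge is pressed hard on the bracket (over 20 N) (contact force between gauge and bracket above 20 N).
It also fails if it takes over 43 s, if anything falls off the work surface, if the arm or the gripper's body presses on something with over 40 N, if the wrist force passes 120 N, or if a joint passes its speed limit or range.

ROBOT

A 6-joint arm with a two-finger parallel gripper is mounted at the origin on a cart in front of the work surface, level with it; the furniture and walls round the work are solid. World frame = base frame: x ahead of the robot, y to its left, z up, the work surface at z = 0. Lengths are in m, angles in rad, forces in N, time in s.
With the tool pointing down it reaches from about 0.35 to 0.875 m from the base axis. Payload 15.5 kg.
Tool frame: the origin (TCP) lies between the finger pads; the fingertips stand 22 mm ahead of it and the grasp point (between the pads) lies 3 mm ahead of it; z points along the fingers, y is the line along which they close (so a half turn about z gives the same grasp; the last joint's range is limited). The gripper opens to 85 mm and grips with 20 to 120 N. Pads are 22 mm wide; open, the fingers measure 114 mm over their backs; the gripper's body (76 mm by 85 mm) begins 54 mm behind the grasp point. The pads swing forward as they close: fully open they stand 13 mm farther back than shut.
Start: joints at [-1.248, 0.494, 1.345, -0, 1.302, -0.096], TCP at [0.254, -0.571, 0.253] pointing down, gripper open.
Joint ranges: [-2.91, 2.91], [-0.82, 2.16], [0.22, 2.67], [-1.22, 4.37], [0.12, 2.79], [-3.08, 3.08]. Speed limits (rad/s): [1.89, 1.89, 2.57, 3.01, 3.01, 3.01].

INTERFACE

Orientations are given as a 3x3 rotation matrix whose columns are the frame's x, y, z axes.
In Python, from cell import manip gives the robot as it stands. The module is installed in compiled form; this text tells all that it offers.
- The arm moves only by the tool drive_tool, never from a script. Its argument "moves" is a list of rows, each an object with "slide": the shift along the tool's x, y, z scaled (see below), a list of three; "turn": the turn about the tool's z scaled (see below); "hand": the finger opening in mm, from 0 to 85.4. A call has 1 to 8 rows; each row is the pose to reach, as a shift and turn from the pose commanded when the call began, along the tool's axes at that moment; what a row does not reach only later rows make up. The controller multiplies each number of a shift by 200 mm and each number of a turn by 1.5 rad. A row lasts 1/10 s, in which the tool goes at most 50 mm and 8.59 degrees, less where a joint would pass 70% of its speed; a pose out of reach is approached as far as the arm can. A call with a number of a shift or a turn outside -1 to 1 is refused whole. A call with a gripper value outside its range is refused whole. The fingers move at their own pace and stop on an object; the grip force is fixed at half the most. Time passes only in rows, so rows that repeat a pose let the fingers close. It gives the time, the measured TCP pose, the force, the opening and the grip force at its end, in the units of the state.
- manip.sense(): the state, without advancing time (a new reading comes with each control period).
- manip.capture(name): name is "scene" or "side" or "wrist"; returns a dict with "pixels" (420x560x3 uint8, red, green, blue), "camera_matrix" (3x3 intrinsics, pixels), "D" ([k1, k2, p1, p2, k3] as OpenCV has them; the pictures are not rectified), "R" (3x3) and "t" (3): a world point X has camera coordinates R X + t; the wrist camera has in their place "mount" (4x4, takes a point from camera to tool coordinates, whose origin is the TCP and whose axes are the flange's). Camera axes: x right, y down, z forward; pixel columns grow to the right and rows downward; lengths in m; the calibration is good to about 2 mm. A picture is of the moment at which its call begins: read the wrist's pose just before it. There is no depth.
- manip.sign_off(): hands the job in; it is judged then, once.
The state is a dict: "t": time; "joint_positions": joint angles; "qd": joint speeds; "joint_efforts": joint torques, N m; "tool_pos": TCP position; "orientation": TCP orientation; "ft_force": force on the tool from outside, world axes, zero at the start; "wrist_torque": the same for the moment, N m; "gripper_width": opening from 0.0 (shut) to 1.0 (fully open); "grip_force": force on a finger pad.
Only numpy, scipy, OpenCV 4.12 (cv2) and the standard library are available. Lean on these libraries where they do the work, as an engineer would, in place of code of your own. Each camera call takes 0.05 s, during which the arm holds its last target. There are 200 camera calls.

## Working session

There is one attempt and no reset: what is moved stays moved. The work goes in short steps, Python scripts to look and compute and a tool call to move; the robot and the scene stay as the last step left them, time stands still between calls to the robot, and variables do not carry over. Pictures are saved under pics/ and viewed, at most 10 in all, crops included, and the job is handed in when it is done.

Besides the shell and the picture viewer there is one more tool, called after "Call:" as name(argument=value, ...), one argument or row to a line, values as JSON. drive_tool: Moves the arm, as the interface text tells. Its arguments: {"type":"object","properties":{"moves":{"type":"array"}},"required":["moves"]}

```bash
mkdir -p pics; python3 - <<'E'
from cell import manip
import cv2,numpy as np
s=manip.sense(); print(s['t'],s['tool_pos'],np.round(s['orientation'],3).tolist(),s['gripper_width'])
for n in ['scene','side']:
    c=manip.capture(n); cv2.imwrite(f'pics/{n}0.png',c['pixels'][:,:,::-1]); np.savez(f'{n}.npz',K=c['camera_matrix'],D=c['D'],R=c['R'],t=c['t'],pixels=c['pixels'])
    print(n,np.round(c['camera_matrix'],1).tolist(),np.round(-np.array(c['R']).T@c['t'],3))
c=manip.capture('wrist');print(np.round(c['mount'],3).tolist());np.savez('wrist.npz',K=c['camera_matrix'],D=c['D'],mount=c['mount'])
E
```

```text
0.0 [ 0.25349839 -0.57090456  0.25269361] [[0.914, 0.406, -0.0], [0.406, -0.914, 0.001], [0.0, -0.001, -1.0]] 1.000225871722897
scene [[469.6, 0.0, 275.8], [0.0, 469.6, 208.9], [0.0, 0.0, 1.0]] [-0.215  0.798  0.52 ]
side [[412.9, 0.0, 280.4], [0.0, 412.9, 212.0], [0.0, 0.0, 1.0]] [ 0.422 -0.784  0.464]
[[-0.0, -0.957, -0.291, 0.075], [1.0, -0.0, 0.0, 0.0], [-0.001, -0.291, 0.957, -0.12], [0.0, 0.0, 0.0, 1.0]]
```

View pics/scene0.png

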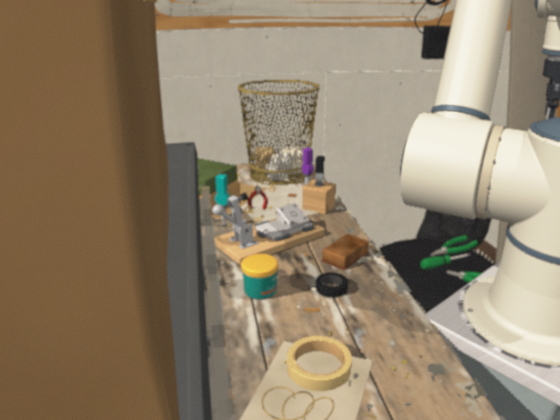

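View pics/side0.png

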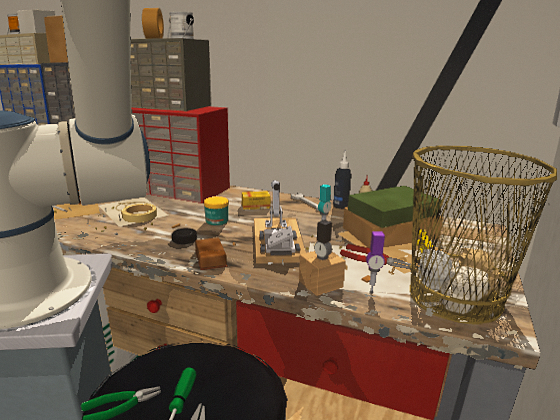

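The side view shows three gauge-like objects: a black grip in the wooden stand (323,232), a purple one (376,245) and a turquoise one (325,195). In the scene view these are at (320,165), (307,160) and (221,188). I choose the black one in the stand. Next I'll enlarge crops to confirm the choice and pick pixels.

```bash
python3 - <<'E'
import cv2
a=cv2.imread('pics/side0.png')[170:310,190:390]; cv2.imwrite('pics/sc.png',cv2.resize(a,None,fx=4,fy=4,interpolation=cv2.INTER_CUBIC))
a=cv2.imread('pics/scene0.png')[140:290,200:380]; cv2.imwrite('pics/cc.png',cv2.resize(a,None,fx=4,fy=4,interpolation=cv2.INTER_CUBIC))
E
```

```text
(no output)
```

View pics/sc.png

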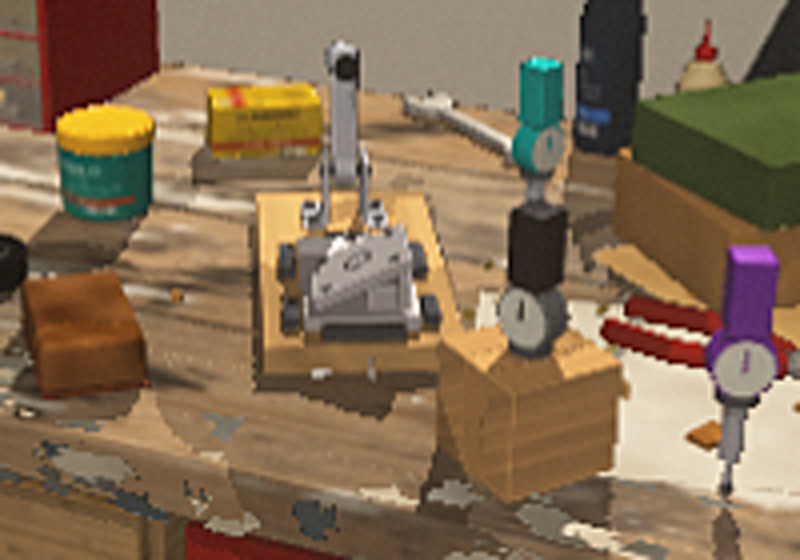

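View pics/cc.png

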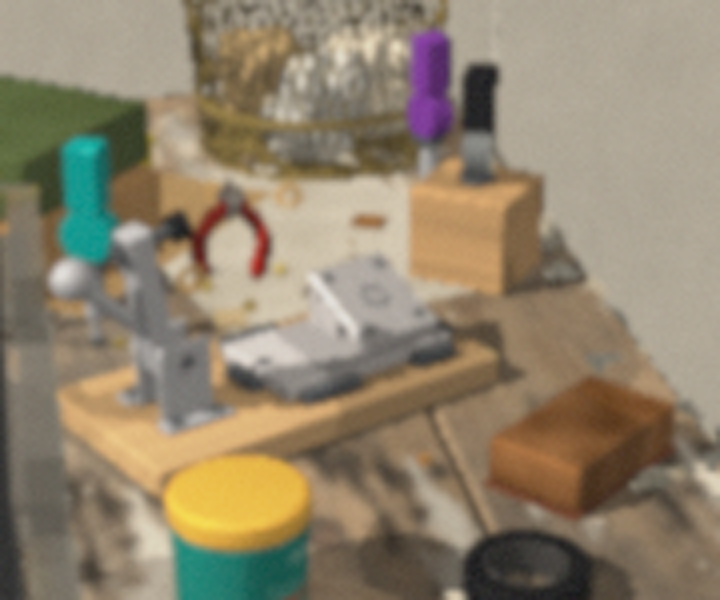

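The crops confirm it: the black-grip gauge in the wooden stand has its grip at side crop (540,245) and scene crop (480,95). The ring is at side crop (357,261) and scene crop (376,293), and the knob is at scene crop (73,279). Next I'll fit the poses.

```bash
cat > h.py <<'E'
import numpy as np,cv2
from scipy.optimize import least_squares
C={n:dict(np.load(n+'.npz')) for n in ['scene','side']}
off={'side':(190,170),'scene':(200,140)}
def px(n,p): return (np.array(p)+.5)/4-.5+np.array(off[n])
def proj(n,X):
    c=C[n]; return cv2.projectPoints(np.atleast_2d(np.array(X,float)),cv2.Rodrigues(c['R'])[0],c['t'],c['K'],c['D'])[0][:,0]
def Rz(a): return np.array([[np.cos(a),-np.sin(a),0],[np.sin(a),np.cos(a),0],[0,0,1]])
def fit(obs,x0):
    f=lambda q:np.concatenate([(proj(n,Rz(q[2])@np.array(X)+[q[0],q[1],0])[0]-px(n,p)) for n,X,p in obs])
    r=least_squares(f,x0,loss='soft_l1'); return r.x,f(r.x).reshape(-1,2)
E
python3 - <<'E'
from h import *
def tri(a,b):
    f=lambda X:np.concatenate([proj('side',X)[0]-px('side',a),proj('scene',X)[0]-px('scene',b)])
    r=least_squares(f,[.5,0,.05]); return r.x,f(r.x)
print('spot',tri((357,261),(376,293)))
print('griptop',tri((540,208),(480,68)))
k=.1131
obs=[('scene',(0,.175,k),(73,279)),('scene',(-.06,.162,.018),(157,480)),('scene',(.06,.162,.018),(58,398)),('scene',(-.06,-.078,.018),(498,355)),
('side',(-.06,-.078,.018),(265,373)),('side',(.06,-.078,.018),(466,352)),('side',(-.06,.162,.018),(256,195)),('side',(.06,.162,.018),(425,195))]
q,r=fit(obs,[.45,0,0]);print('nest',q,'\n',np.round(r,1))
obs=[('scene',(-.035,.035,.065),(505,208)),('scene',(.035,.035,.065),(410,185)),('scene',(-.035,-.035,.065),(543,180)),('scene',(-.035,.035,0),(503,292)),('scene',(.035,.035,0),(410,275)),
('side',(-.035,-.035,.065),(437,345)),('side',(.035,-.035,.065),(513,385)),('side',(.035,.035,.065),(622,365)),('side',(.035,-.035,0),(510,500))]
for y in (-.6,0,.6,-1):
    q,r=fit(obs,[.45,-.2,y]);print('stand',q,abs(r).mean())
    if abs(r).mean()<3: print(np.round(r,1).tolist())
E
```

```text
spot (array([0.55495608, 0.11203569, 0.05058101]), array([-0.17951858,  0.22508787, -0.17379404, -0.2301891 ]))
griptop (array([ 0.62488257, -0.03956767,  0.14494427]), array([-0.27239322,  0.42755623, -0.33742045, -0.56993143]))
nest [ 0.55881333  0.13908582 -0.06885466] 
 [[ 0.1 -0.3]
 [ 0.7 -2.3]
 [-1.5 -2.6]
 [ 0.6 -0.6]
 [-0.9 -5.5]
 [ 0.3 -1.2]
 [-0.1 -0.2]
 [-0.5 -0.7]]
stand [ 0.60759919 -0.02956449 -0.68272033] 5.304450098250941
stand [ 0.6075991  -0.02956459 -0.68273006] 5.304452650032669
stand [ 0.60759914 -0.02956455 -0.68272611] 5.304451614941298
stand [ 0.60759893 -0.02956479 -0.68275001] 5.304457868402782
```

```bash
python3 - <<'E'
from h import *
c=[(.035,.035),(-.035,.035),(-.035,-.035),(.035,-.035)]
for j in range(4):
  P=lambda k,z:(*c[k%4],z)
  obs=[('scene',P(0,.065),(410,183)),('scene',P(1,.065),(505,208)),('scene',P(2,.065),(543,180)),('scene',P(1,0),(503,292)),('scene',P(0,0),(410,275)),
  ('side',P(j,.065),(437,345)),('side',P(j+1,.065),(513,388)),('side',P(j+2,.065),(622,365)),('side',P(j+1,0),(510,500)),('side',P(j,0),(438,430)),('side',P(j+2,0),(617,468))]
  best=min((fit(obs,[.62,-.04,y]) for y in (-1,0,1,2)),key=lambda t:abs(t[1]).mean())
  print(j,best[0],abs(best[1]).mean())
  if abs(best[1]).mean()<2: print(np.round(best[1],1).tolist())
E
```

```text
0 [ 0.63148636 -0.02795998  1.81798779] 5.544832163340001
1 [ 0.62462521 -0.03984856  0.39758762] 1.0391390293376965
[[-0.8, 1.2], [-0.1, -0.7], [0.0, -2.2], [-0.5, 1.0], [-1.1, 0.5], [-0.1, -1.3], [0.4, 2.1], [0.7, -0.4], [-0.5, 2.1], [-1.4, 4.1], [-0.4, 1.1]]
2 [ 0.62329256 -0.0341648  -0.93265367] 5.397324493843596
3 [ 0.62681824 -0.03435692  3.46881407] 7.921741699024392
```

```bash
cat >> h.py <<'E'
def ray(n,p,z,full=False):
    c=C[n]; u=cv2.undistortPoints(np.array([[p if full else px(n,p)]],float),c['K'],c['D'])[0,0]
    o=-c['R'].T@c['t']; d=c['R'].T@np.array([*u,1]); return o+d*(z-o[2])/d[2]
def rel(target,head=None,k=1):
    """moves numbers from the current measured pose to target TCP pos, tool-y heading"""
    from cell import manip
    s=manip.sense(); R=np.array(s['orientation']); d=R.T@(np.array(target)-s['tool_pos'])/.2
    h=np.arctan2(R[1,1],R[0,1]); t=0 if head is None else -((head-h+np.pi/2)%np.pi-np.pi/2)/1.5
    print('t',round(s['t'],2),'pos',np.round(s['tool_pos'],4),'head',round(h,4),'w',round(s['gripper_width']*85.4,1),'slide',np.round(d,3),'turn',round(t,3))
nest=np.array([.5588,.1391]);ny=-.0689
def N(x,y,z): return Rz(ny)@np.array([x,y,z])+[*nest,0]
E
python3 - <<'E'
from h import *
print('nail',ray('side',(215,158),0),ray('side',(320,155),0)); print('turq',ray('scene',(97,340),0))
print('purple tip',ray('side',(727,490),0)); print('tub',ray('scene',(240,600),0)); print('green box near',ray('side',(615,180),.06),ray('scene',(155,240),0))
print('pliers')
print('knob open',N(0,.115+.085*np.cos(np.pi/4),.053+.085*np.sin(np.pi/4)))
rel(N(0,.1751,.20),ny)
E
```

```text
nail [0.48820582 0.42670011 0.        ] [0.57085214 0.42522928 0.        ]
turq [0.69732179 0.22107967 0.        ]
purple tip [ 7.23888765e-01 -8.29471896e-02 -5.55111512e-17]
tub [0.40694517 0.33114778 0.        ]
green box near [0.74208201 0.2033602  0.06      ] [0.80677637 0.09825958 0.        ]
pliers
knob open [0.57085513 0.31378861 0.11310408]
t 0.15 pos [ 0.2535 -0.571   0.2528] head -1.153 w 85.0 slide [ 3.245 -3.399  0.268] turn -0.723
```

Call:
drive_tool(
  moves=[
    {"slide": [0.325, -0.34, 0], "turn": 0, "hand": 85},
    {"slide": [0.65, -0.68, 0], "turn": 0, "hand": 85},
    {"slide": [0.65, -0.68, 0], "turn": 0, "hand": 85},
    {"slide": [0.65, -0.68, 0], "turn": 0, "hand": 85},
    {"slide": [0.65, -0.68, 0], "turn": 0, "hand": 85},
  ],
)

```text
t: 0.65
tool_pos: [0.318, -0.3899, 0.2533]
orientation: [[0.913, 0.408, -0.0], [0.408, -0.913, 0.002], [0.0, -0.002, -1.0]]
ft_force: [-0.4, -0.7, -0.3]
gripper_width: 0.995
grip_force: 0.0
```

Call:
drive_tool(
  moves=[
    {"slide": [0.65, -0.68, 0], "turn": 0, "hand": 85},
    {"slide": [0.65, -0.68, 0], "turn": 0, "hand": 85},
    {"slide": [0.65, -0.68, 0], "turn": 0, "hand": 85},
    {"slide": [0.65, -0.68, 0], "turn": 0, "hand": 85},
    {"slide": [0.65, -0.68, 0], "turn": 0, "hand": 85},
  ],
)

```text
t: 1.15
tool_pos: [0.3815, -0.2137, 0.2533]
orientation: [[0.913, 0.409, -0.0], [0.409, -0.913, 0.001], [0.0, -0.001, -1.0]]
ft_force: [0.4, -0.7, -0.0]
gripper_width: 0.995
grip_force: 0.0
```

Call:
drive_tool(
  moves=[
    {"slide": [0.65, -0.68, 0], "turn": 0, "hand": 85},
    {"slide": [0.65, -0.68, 0], "turn": 0, "hand": 85},
    {"slide": [0.65, -0.68, 0], "turn": 0, "hand": 85},
    {"slide": [0.65, -0.68, 0], "turn": 0, "hand": 85},
    {"slide": [0.65, -0.68, 0], "turn": 0, "hand": 85},
  ],
)

```text
t: 1.65
tool_pos: [0.4457, -0.0372, 0.2533]
orientation: [[0.913, 0.409, 0.001], [0.409, -0.913, 0.001], [0.001, -0.0, -1.0]]
ft_force: [-0.0, 0.5, 0.1]
gripper_width: 0.995
grip_force: 0.0
```

Call:
drive_tool(
  moves=[
    {"slide": [0.65, -0.68, 0], "turn": 0, "hand": 85},
    {"slide": [0.65, -0.68, 0], "turn": 0, "hand": 85},
    {"slide": [0.65, -0.68, 0], "turn": 0, "hand": 85},
    {"slide": [0.65, -0.68, 0], "turn": 0, "hand": 85},
    {"slide": [0.65, -0.68, 0], "turn": 0, "hand": 85},
  ],
)

```text
t: 2.15
tool_pos: [0.5099, 0.1396, 0.253]
orientation: [[0.913, 0.408, 0.001], [0.408, -0.913, 0.001], [0.001, -0.0, -1.0]]
ft_force: [-0.2, 0.2, 0.9]
gripper_width: 0.996
grip_force: 0.0
```

Call:
drive_tool(
  moves=[
    {"slide": [0.65, -0.68, 0], "turn": -0.1, "hand": 85},
    {"slide": [0.65, -0.68, 0], "turn": -0.2, "hand": 85},
    {"slide": [0.65, -0.68, 0], "turn": -0.3, "hand": 85},
    {"slide": [0.65, -0.68, 0], "turn": -0.4, "hand": 85},
    {"slide": [0.65, -0.68, 0], "turn": -0.5, "hand": 85},
    {"slide": [0.65, -0.68, 0], "turn": -0.6, "hand": 85},
    {"slide": [0.65, -0.68, 0], "turn": -0.723, "hand": 85},
    {"slide": [0.65, -0.68, 0], "turn": -0.723, "hand": 85},
  ],
)

```text
t: 2.95
tool_pos: [0.5726, 0.3122, 0.2529]
orientation: [[0.063, 0.998, -0.0], [0.998, -0.063, -0.001], [-0.001, -0.0, -1.0]]
ft_force: [-0.8, 0.6, 0.2]
gripper_width: 0.996
grip_force: 0.0
```

```bash
python3 - <<'E'
from h import *
rel(N(0,.1751,.116),ny)
from cell import manip
s=manip.sense();c=manip.capture('wrist'); cv2.imwrite('pics/w1.png',c['pixels'][:,:,::-1])
# predicted pixel of the knob
R=np.array(s['orientation']);M=np.array(c['mount']);X=N(0,.1751,.1131);p=R.T@(X-s['tool_pos']);pc=M[:3,:3].T@(p-M[:3,3])
print(cv2.projectPoints(pc[None],np.zeros(3),np.zeros(3),c['camera_matrix'],np.array(c['D']))[0].ravel())
E
```

```text
t 2.95 pos [0.5726 0.3122 0.2529] head -0.0634 w 85.0 slide [ 0.008 -0.009  0.685] turn 0.004
[271.92059912 202.82244019]
```

View pics/w1.png

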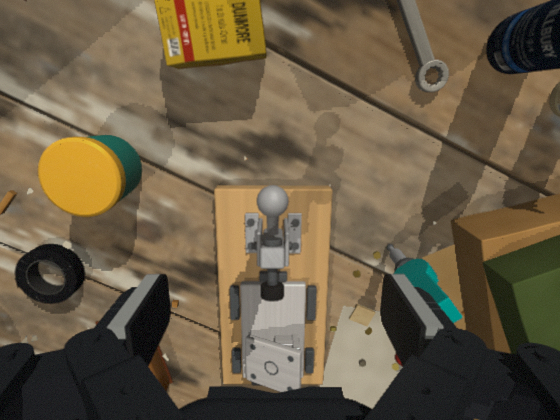

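The wrist view shows the steel knob at (272,201), within 2 px of the predicted (272,203). The ring is at (271,368). I'll descend and pinch the knob.

Call:
drive_tool(
  moves=[
    {"slide": [0.01, -0.01, 0.25], "turn": 0, "hand": 85},
    {"slide": [0.01, -0.01, 0.5], "turn": 0, "hand": 85},
    {"slide": [0.01, -0.01, 0.685], "turn": 0, "hand": 85},
    {"slide": [0.01, -0.01, 0.685], "turn": 0, "hand": 60},
    {"slide": [0.01, -0.01, 0.685], "turn": 0, "hand": 15},
    {"slide": [0.01, -0.01, 0.685], "turn": 0, "hand": 15},
    {"slide": [0.01, -0.01, 0.685], "turn": 0, "hand": 15},
    {"slide": [0.01, -0.01, 0.685], "turn": 0, "hand": 15},
  ],
)

```text
t: 3.8
tool_pos: [0.5707, 0.3165, 0.1186]
orientation: [[0.069, 0.998, 0.003], [0.998, -0.069, 0.001], [0.001, 0.003, -1.0]]
ft_force: [-3.0, -1.0, 13.3]
gripper_width: 0.244
grip_force: 58.1
```

```bash
python3 - <<'E'
from h import *
for a in range(50,140,5):
    b=np.radians(a);b0=np.pi/4; print(a,np.round([.085*(np.cos(b)-np.cos(b0))/.2,0,-.085*(np.sin(b)-np.sin(b0))/.2],3))
E
```

```text
50 [-0.027  0.    -0.025]
55 [-0.057  0.    -0.048]
60 [-0.088  0.    -0.068]
65 [-0.121  0.    -0.085]
70 [-0.155  0.    -0.099]
75 [-0.191  0.    -0.11 ]
80 [-0.227  0.    -0.118]
85 [-0.263  0.    -0.123]
90 [-0.301  0.    -0.124]
95 [-0.338  0.    -0.123]
100 [-0.374  0.    -0.118]
105 [-0.411  0.    -0.11 ]
110 [-0.446  0.    -0.099]
115 [-0.48   0.    -0.085]
120 [-0.513  0.    -0.068]
125 [-0.544  0.    -0.048]
130 [-0.574  0.    -0.025]
135 [-0.601  0.    -0.   ]
```

Call:
drive_tool(
  moves=[
    {"slide": [-0.027, 0, -0.025], "turn": 0, "hand": 15},
    {"slide": [-0.057, 0, -0.048], "turn": 0, "hand": 15},
    {"slide": [-0.088, 0, -0.068], "turn": 0, "hand": 15},
    {"slide": [-0.121, 0, -0.085], "turn": 0, "hand": 15},
    {"slide": [-0.155, 0, -0.099], "turn": 0, "hand": 15},
    {"slide": [-0.191, 0, -0.11], "turn": 0, "hand": 15},
    {"slide": [-0.227, 0, -0.118], "turn": 0, "hand": 15},
  ],
)

```text
t: 4.5
tool_pos: [0.5675, 0.2706, 0.1407]
orientation: [[0.069, 0.998, 0.002], [0.998, -0.069, 0.001], [0.001, 0.002, -1.0]]
ft_force: [5.5, 1.7, -6.5]
gripper_width: 0.243
grip_force: 59.1
```

Call:
drive_tool(
  moves=[
    {"slide": [-0.037, 0, -0.004], "turn": 0, "hand": 15},
    {"slide": [-0.074, 0, -0.006], "turn": 0, "hand": 15},
    {"slide": [-0.147, 0, 0], "turn": 0, "hand": 15},
    {"slide": [-0.219, 0, 0.019], "turn": 0, "hand": 15},
    {"slide": [-0.286, 0, 0.05], "turn": 0, "hand": 15},
    {"slide": [-0.347, 0, 0.093], "turn": 0, "hand": 15},
    {"slide": [-0.38, 0, 0.12], "turn": 0, "hand": 15},
    {"slide": [-0.38, 0, 0.12], "turn": 0, "hand": 15},
  ],
)

```text
t: 5.3
tool_pos: [0.5627, 0.192, 0.1178]
orientation: [[0.069, 0.998, 0.003], [0.998, -0.069, -0.003], [-0.002, 0.003, -1.0]]
ft_force: [-2.7, -24.2, 31.2]
gripper_width: 0.181
grip_force: 60.4
```

Call:
drive_tool(
  moves=[
    {"slide": [0, 0, 0], "turn": 0, "hand": 50},
    {"slide": [0, 0, 0], "turn": 0, "hand": 85},
    {"slide": [0, 0, 0], "turn": 0, "hand": 85},
    {"slide": [0, 0, -0.25], "turn": 0, "hand": 85},
    {"slide": [0, 0, -0.5], "turn": 0, "hand": 85},
    {"slide": [0, 0, -0.7], "turn": 0, "hand": 85},
    {"slide": [0, 0, -0.7], "turn": 0, "hand": 85},
  ],
)

```text
t: 6.0
tool_pos: [0.5636, 0.1958, 0.2615]
orientation: [[0.068, 0.998, 0.008], [0.998, -0.068, 0.002], [0.003, 0.008, -1.0]]
ft_force: [0.2, 0.6, -0.8]
gripper_width: 0.993
grip_force: 0.0
```

```bash
python3 - <<'E'
from h import *
rel((.6246,-.0398,.25),.398)
rel((.6246,-.0398,.25),.398+np.pi/2)
E
```

```text
t 6.0 pos [0.5636 0.1958 0.2615] head -0.068 w 84.8 slide [-1.155  0.384  0.058] turn -0.311
t 6.0 pos [0.5636 0.1958 0.2615] head -0.068 w 84.8 slide [-1.155  0.384  0.058] turn 0.737
```

Call:
drive_tool(
  moves=[
    {"slide": [-0.25, 0.08, 0], "turn": 0, "hand": 85},
    {"slide": [-0.5, 0.17, 0], "turn": 0, "hand": 85},
    {"slide": [-0.7, 0.25, 0], "turn": 0, "hand": 85},
    {"slide": [-0.7, 0.25, 0], "turn": 0, "hand": 85},
  ],
)

```text
t: 6.4
tool_pos: [0.6031, 0.047, 0.2554]
orientation: [[0.073, 0.997, -0.0], [0.997, -0.073, -0.001], [-0.001, 0.0, -1.0]]
ft_force: [-0.2, 0.0, 0.1]
gripper_width: 0.995
grip_force: 0.0
```

Call:
drive_tool(
  moves=[
    {"slide": [-0.2, 0.1, 0], "turn": 0.1, "hand": 85},
    {"slide": [-0.455, 0.134, 0], "turn": 0.2, "hand": 85},
    {"slide": [-0.455, 0.134, 0.058], "turn": 0.3, "hand": 85},
    {"slide": [-0.455, 0.134, 0.058], "turn": 0.4, "hand": 85},
    {"slide": [-0.455, 0.134, 0.058], "turn": 0.5, "hand": 85},
    {"slide": [-0.455, 0.134, 0.058], "turn": 0.6, "hand": 85},
    {"slide": [-0.455, 0.134, 0.058], "turn": 0.737, "hand": 85},
    {"slide": [-0.455, 0.134, 0.058], "turn": 0.737, "hand": 85},
  ],
)

```text
t: 7.2
tool_pos: [0.622, -0.0402, 0.2437]
orientation: [[0.924, 0.381, -0.001], [0.381, -0.924, 0.0], [-0.001, -0.001, -1.0]]
ft_force: [0.4, 0.1, 0.1]
gripper_width: 0.999
grip_force: 0.0
```

```bash
cat >> h.py <<'E'
def wproj(s,c,X):
    R=np.array(s['orientation']);M=np.array(c['mount']);p=(np.atleast_2d(X)-s['tool_pos'])@R;pc=(p-M[:3,3])@M[:3,:3]
    return cv2.projectPoints(pc,np.zeros(3),np.zeros(3),c['camera_matrix'],np.array(c['D']))[0][:,0]
E
python3 - <<'E'
from h import *
from cell import manip
rel((.6246,-.0398,.13),.398+np.pi/2)
s=manip.sense();c=manip.capture('wrist'); d=manip.capture('side')
a=c['pixels'][:,:,::-1]; b=d['pixels'][170:310,230:370,::-1]
cv2.imwrite('pics/w2.png',np.hstack([a,cv2.resize(b,(240,240)).repeat(1,0) if 0 else cv2.copyMakeBorder(cv2.resize(b,(240,240)),0,180,0,0,cv2.BORDER_CONSTANT)]))
top=[Rz(.398)@np.array([x*.011,y*.011,.145])+[.6246,-.0398,0] for x,y in((1,1),(-1,1),(-1,-1),(1,-1),(0,0))]
print(np.round(wproj(s,c,np.array(top)),1).tolist())
E
```

```text
t 7.2 pos [ 0.622  -0.0402  0.2437] head -1.1796 w 85.3 slide [0.013 0.003 0.569] turn -0.005
[[258.2, 202.6], [258.9, 235.4], [293.0, 235.2], [293.2, 202.4], [275.8, 219.1]]
```

View pics/w2.png

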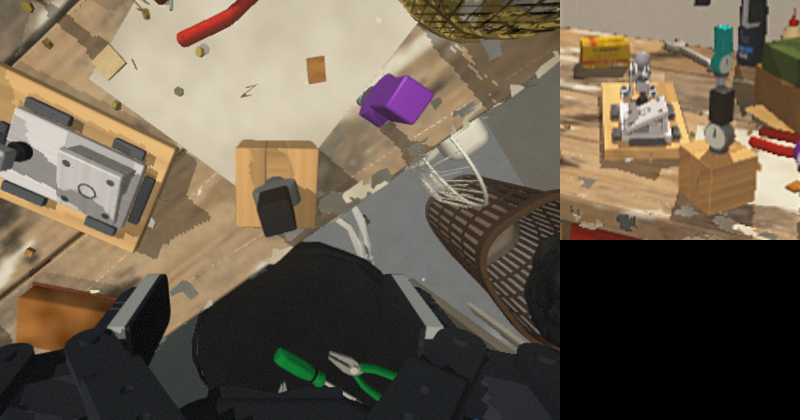

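The wrist view shows the gauge grip at about (277,213) in the stand and the clamp pad down on the bracket at left. The grip looks slightly rotated, so I'll enlarge it.

```bash
python3 - <<'E'
import cv2
a=cv2.imread('pics/w2.png')[130:260,225:335]; cv2.imwrite('pics/w2c.png',cv2.resize(a,None,fx=4.5,fy=4.5,interpolation=cv2.INTER_CUBIC))
E
```

```text
(no output)
```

View pics/w2c.png

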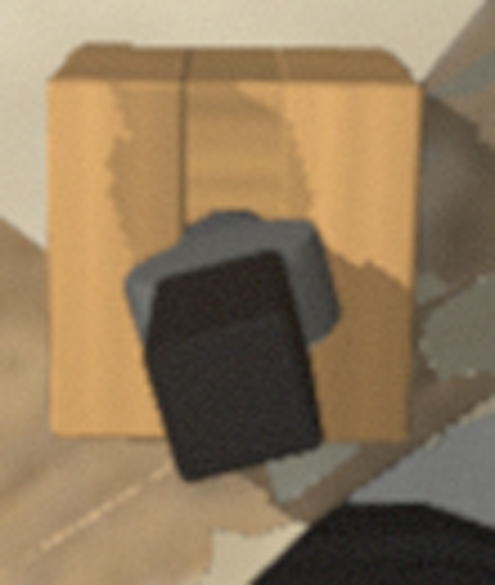

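```bash
python3 - <<'E'
from h import *
from cell import manip
s=manip.sense();c=manip.capture('wrist')
P=np.array([(148,350),(300,325),(322,440),(186,480)])/4.5+[225,130]
def f(q):
    X=np.array([Rz(q[2])@np.array([x*.011,y*.011,.145])+[q[0],q[1],0] for x,y in((1,1),(1,-1),(-1,-1),(-1,1))])
    return (wproj(s,c,X)-P).ravel()
r=least_squares(f,[.6246,-.04,.3]);print(r.x,r.x[2]%(np.pi/2),np.round(r.fun,1))
rel((r.x[0],r.x[1],.13),r.x[2]+np.pi/2)
E
```

```text
[ 0.6253519  -0.04115517  0.62591283] 0.6259128261077863 [-0.7 -1.2 -0.4 -3.4  2.1  3.3 -0.9  1.6]
t 7.35 pos [ 0.6221 -0.0403  0.2439] head -1.1721 w 85.1 slide [0.014 0.01  0.569] turn -0.151
```

Call:
drive_tool(
  moves=[
    {"slide": [0.014, 0.01, 0.1], "turn": -0.08, "hand": 85},
    {"slide": [0.014, 0.01, 0.3], "turn": -0.151, "hand": 85},
    {"slide": [0.014, 0.01, 0.5], "turn": -0.151, "hand": 85},
    {"slide": [0.014, 0.01, 0.569], "turn": -0.151, "hand": 85},
    {"slide": [0.014, 0.01, 0.569], "turn": -0.151, "hand": 15},
    {"slide": [0.014, 0.01, 0.569], "turn": -0.151, "hand": 15},
    {"slide": [0.014, 0.01, 0.569], "turn": -0.151, "hand": 15},
    {"slide": [0.014, 0.01, 0.569], "turn": -0.151, "hand": 15},
  ],
)

```text
t: 8.15
tool_pos: [0.6266, -0.0416, 0.1321]
orientation: [[0.812, 0.584, 0.003], [0.584, -0.812, -0.0], [0.002, 0.002, -1.0]]
ft_force: [-0.0, -0.2, -0.3]
gripper_width: 0.325
grip_force: 0.0
```

Call:
drive_tool(
  moves=[
    {"slide": [0, 0, 0], "turn": 0, "hand": 15},
    {"slide": [0, 0, 0], "turn": 0, "hand": 15},
    {"slide": [0, 0, 0], "turn": 0, "hand": 15},
    {"slide": [0, 0, -0.15], "turn": 0, "hand": 15},
    {"slide": [0, 0, -0.3], "turn": 0, "hand": 15},
    {"slide": [0, 0, -0.4], "turn": 0, "hand": 15},
    {"slide": [0, 0, -0.4], "turn": 0.1, "hand": 15},
    {"slide": [0, 0, -0.4], "turn": 0.151, "hand": 15},
  ],
)

```text
t: 8.95
tool_pos: [0.6261, -0.0415, 0.2119]
orientation: [[0.924, 0.381, 0.002], [0.381, -0.924, -0.0], [0.002, 0.001, -1.0]]
ft_force: [-0.5, -0.0, -1.4]
gripper_width: 0.25
grip_force: 60.3
```

```bash
python3 - <<'E'
from h import *
f=Rz(.398)@np.array([.060,0,0])+[.6246,-.0398,0]
rel((f[0],f[1],.21),.398+np.pi/2); rel((f[0],f[1],.150),.398+np.pi/2)
E
```

```text
t 8.95 pos [ 0.6261 -0.0415  0.2119] head -1.1796 w 21.3 slide [ 0.296 -0.013  0.01 ] turn -0.005
t 8.95 pos [ 0.6261 -0.0415  0.2119] head -1.1796 w 21.3 slide [ 0.296 -0.013  0.31 ] turn -0.005
```

Call:
drive_tool(
  moves=[
    {"slide": [0.15, -0.01, 0], "turn": 0, "hand": 15},
    {"slide": [0.3, -0.01, 0], "turn": 0, "hand": 15},
    {"slide": [0.3, -0.01, 0.1], "turn": 0, "hand": 15},
    {"slide": [0.3, -0.01, 0.2], "turn": 0, "hand": 15},
    {"slide": [0.3, -0.01, 0.3], "turn": 0, "hand": 15},
    {"slide": [0.3, -0.01, 0.3], "turn": 0, "hand": 15},
    {"slide": [0.26, -0.01, 0.3], "turn": 0, "hand": 15},
    {"slide": [0.22, -0.01, 0.3], "turn": 0, "hand": 15},
  ],
)

```text
t: 9.75
tool_pos: [0.6656, -0.0229, 0.1518]
orientation: [[0.922, 0.387, 0.002], [0.387, -0.922, -0.0], [0.001, 0.001, -1.0]]
ft_force: [0.5, -0.4, -1.3]
gripper_width: 0.248
grip_force: 60.2
```

Call:
drive_tool(
  moves=[
    {"slide": [-0.03, 0, 0], "turn": 0, "hand": 15},
    {"slide": [-0.06, 0, 0], "turn": 0, "hand": 15},
    {"slide": [-0.08, 0, 0], "turn": 0, "hand": 15},
  ],
)

```text
t: 10.05
tool_pos: [0.6515, -0.0288, 0.152]
orientation: [[0.922, 0.386, 0.004], [0.386, -0.922, 0.0], [0.004, 0.001, -1.0]]
ft_force: [5.4, 5.2, -2.2]
gripper_width: 0.252
grip_force: 59.8
```

Call:
drive_tool(
  moves=[
    {"slide": [-0.03, 0, 0], "turn": 0, "hand": 15},
    {"slide": [-0.06, 0, 0], "turn": 0, "hand": 15},
    {"slide": [-0.09, 0, 0], "turn": 0, "hand": 15},
    {"slide": [-0.115, 0, 0], "turn": 0, "hand": 15},
    {"slide": [-0.135, 0, 0], "turn": 0, "hand": 15},
    {"slide": [-0.135, 0, 0], "turn": 0, "hand": 15},
  ],
)

```text
t: 10.65
tool_pos: [0.6266, -0.0395, 0.1521]
orientation: [[0.922, 0.386, 0.004], [0.386, -0.922, -0.0], [0.003, 0.002, -1.0]]
ft_force: [3.7, 1.3, 3.5]
gripper_width: 0.25
grip_force: 59.5
```

```bash
python3 - <<'E'
from h import *
from cell import manip
s=manip.sense(); rel((.6246,-.0398,.2))
ims=[]
for n,(u0,v0) in {'side':(285,190),'scene':(270,120)}.items():
    c=manip.capture(n); np.savez(n+'_1.npz',p=c['pixels']); ims.append(cv2.resize(c['pixels'][v0:v0+120,u0:u0+80,::-1],None,fx=5,fy=5,interpolation=cv2.INTER_CUBIC))
cv2.imwrite('pics/t1.png',np.hstack(ims))
E
```

```text
t 10.65 pos [ 0.6266 -0.0395  0.1521] head -1.1745 w 21.4 slide [-0.009 -0.002 -0.239] turn 0
```

View pics/t1.png

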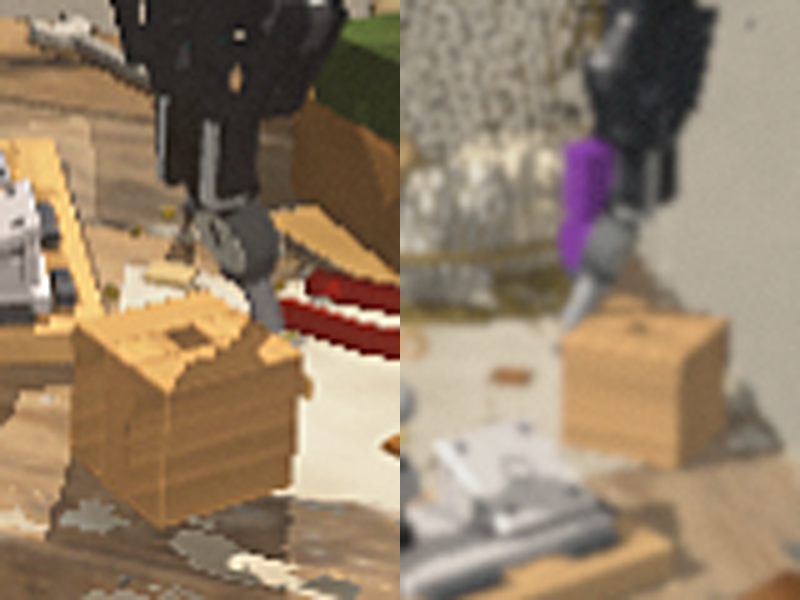

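The gauge is tilted about 25° in the fingers, with its stem leaning on the stand's edge at crop (265,315). The tip points to +x as needed. I'll lift clear and align.

Call:
drive_tool(
  moves=[
    {"slide": [0.05, 0, 0], "turn": 0, "hand": 15},
    {"slide": [0.12, 0, -0.1], "turn": 0, "hand": 15},
    {"slide": [0.12, 0, -0.3], "turn": 0, "hand": 15},
    {"slide": [0.12, 0, -0.5], "turn": 0.1, "hand": 15},
    {"slide": [0.12, 0, -0.5], "turn": 0.2, "hand": 15},
    {"slide": [0.12, 0, -0.5], "turn": 0.3, "hand": 15},
    {"slide": [0.12, 0, -0.5], "turn": 0.309, "hand": 15},
  ],
)

```text
t: 11.45
tool_pos: [0.6479, -0.0297, 0.2503]
orientation: [[0.998, -0.07, -0.001], [-0.07, -0.998, -0.0], [-0.001, 0.0, -1.0]]
ft_force: [-0.3, -0.3, -2.2]
gripper_width: 0.247
grip_force: 58.9
```

```bash
python3 - <<'E'
from h import *
from cell import manip
c=manip.capture('wrist'); M=np.array(c['mount'])
def wray(pos,R,p,z):
    u=cv2.undistortPoints(np.array([[p]],float),c['camera_matrix'],np.array(c['D']))[0,0]
    R=np.array(R);o=R@M[:3,3]+pos; d=R@M[:3,:3]@np.array([*u,1]); return o+d*(z-o[2])/d[2]
print(wray([.5726,.3122,.2529],[[.063,.998,0],[.998,-.063,-.001],[-.001,0,-1]],(271.5,368),.0506))
print(wray([.622,-.0402,.2437],[[.924,.381,-.001],[.381,-.924,0],[-.001,-.001,-1]],(87.5,191),.0506))
spot=np.array([.555,.112,.0506]); print('local',Rz(-ny)@(spot-[*nest,0]))
ex=Rz(ny)@[1,0,0]; th=np.radians(24.5)
n=-np.sin(np.radians(25))*ex+[0,0,np.cos(np.radians(25))]
T=spot+.04*n-ex*.118*np.sin(th)+np.array([0,0,.118*np.cos(th)+.003]); print(T)
rel(T,ny+np.pi/2)
E
```

```text
[0.55622272 0.11411894 0.0506    ]
[0.55669151 0.11207687 0.0506    ]
local [-0.00192527 -0.02729731  0.0506    ]
[0.48931768 0.11653269 0.19722774]
t 11.5 pos [ 0.6479 -0.0298  0.2501] head -1.6361 w 21.3 slide [-0.839 -0.678  0.265] turn 0.002
```

Call:
drive_tool(
  moves=[
    {"slide": [-0.2, -0.16, 0], "turn": 0, "hand": 15},
    {"slide": [-0.4, -0.32, 0], "turn": 0, "hand": 15},
    {"slide": [-0.6, -0.48, 0], "turn": 0, "hand": 15},
    {"slide": [-0.839, -0.678, 0], "turn": 0, "hand": 15},
    {"slide": [-0.839, -0.678, 0.13], "turn": 0, "hand": 15},
    {"slide": [-0.839, -0.678, 0.265], "turn": 0, "hand": 15},
    {"slide": [-0.839, -0.678, 0.265], "turn": 0, "hand": 15},
    {"slide": [-0.839, -0.678, 0.265], "turn": 0, "hand": 15},
  ],
)

```text
t: 12.3
tool_pos: [0.4899, 0.1164, 0.1977]
orientation: [[0.998, -0.064, -0.001], [-0.064, -0.998, -0.0], [-0.001, 0.0, -1.0]]
ft_force: [0.1, -1.0, -0.8]
gripper_width: 0.251
grip_force: 59.0
```

```bash
python3 - <<'E'
from h import *
from cell import manip
rel((.489,.1165,.197)); ims=[]
for n,(u0,v0) in {'side':(230,160),'scene':(240,130)}.items():
    c=manip.capture(n); ims.append(cv2.resize(c['pixels'][v0:v0+100,u0:u0+66,::-1],None,fx=6,fy=6,interpolation=cv2.INTER_CUBIC))
cv2.imwrite('pics/t2.png',np.hstack(ims))
E
```

```text
t 12.3 pos [0.4899 0.1164 0.1977] head -1.635 w 21.4 slide [-0.004 -0.     0.003] turn 0
```

View pics/t2.png

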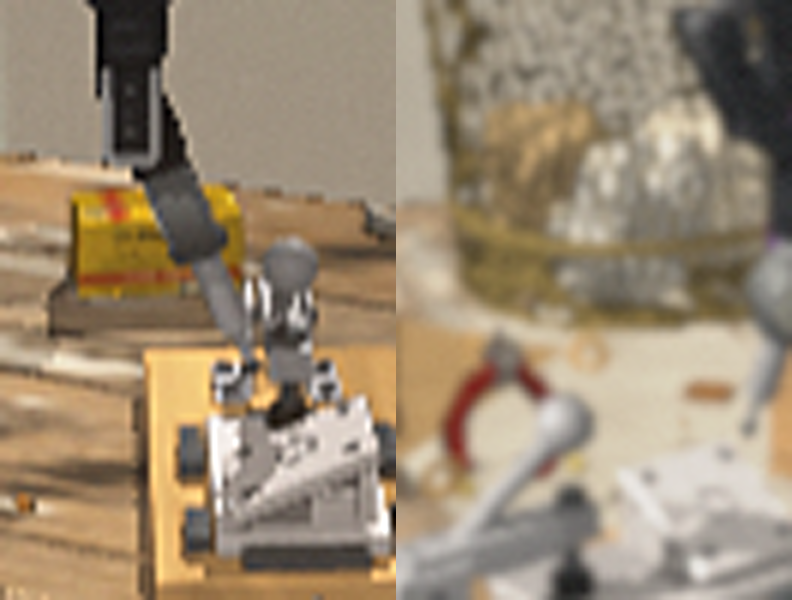

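The side crop shows the tip at (250,368), the case centre at (192,215) and the stem top at (208,262). The scene crop shows the tip at (748,430). The gauge hovers over the ring, which is near side (297,447), and the clamp is closed.

```bash
python3 - <<'E'
from h import *
O={'side':(230,160),'scene':(240-66,130)}
def P(n,p): return (np.array(p)+.5)/6-.5+np.array(O[n])
ex=Rz(-.064)@np.array([1,0,0])
def axis(th): return -np.sin(th)*ex+np.array([0,0,np.cos(th)])
obs=[('side',0,(250,370)),('side',.077,(192,215)),('side',.021,(237,340)),('side',.056,(207,262)),('scene',0,(748,433)),('scene',.021,(758,400))]
f=lambda q:np.concatenate([proj(n,q[:3]+axis(q[3])*l)[0]-P(n,p) for n,l,p in obs])
r=least_squares(f,[.54,.112,.09,.43],x_scale=[.01,.01,.01,.1]);q=r.x
print('tip',q[:3],'tilt',np.degrees(q[3]),np.round(r.fun,1))
g=np.array([.4899,.1164,.1947]); print('pivot resid: grasp vs axis@118', q[:3]+axis(q[3])*.118-g)
# with tilt only, pivot at grasp
for L in (.116,.118,.12):
  f2=lambda t:np.concatenate([proj(n,g+axis(t[0])*(l-L))[0]-P(n,p) for n,l,p in obs])
  r2=least_squares(f2,[.43]); print(L,np.degrees(r2.x),g-axis(r2.x[0])*L,np.round(r2.fun,1).tolist())
E
```

```text
tip [0.53860768 0.11206878 0.08225418] tilt 20.05463836570803 [ 0.8  2.  -0.6 -0.9  0.  -0.7 -0.  -0.7 -0.1  0.9  0.2 -0.4]
pivot resid: grasp vs axis@118 [ 0.00832642 -0.00174328 -0.00160063]
0.116 [23.6519749] [0.53634162 0.11342367 0.08844409] [-0.2, -0.6, -3.6, -2.9, -1.5, -3.1, -2.4, -2.9, 0.1, -1.1, 0.8, -2.1]
0.118 [23.80391023] [0.53742821 0.11335403 0.08673801] [0.3, 0.1, -3.2, -2.1, -1.1, -2.4, -2.0, -2.2, -0.2, -0.6, 0.5, -1.6]
0.12 [23.9533566] [0.53851939 0.1132841  0.08503485] [0.7, 0.7, -2.8, -1.4, -0.6, -1.7, -1.6, -1.4, -0.5, -0.1, 0.3, -1.0]
```

```bash
python3 - <<'E'
from h import *
from cell import manip
a=C['side']['pixels'].astype(int); b=manip.capture('side')['pixels'].astype(int)
np.save('side2.npy',b)
m=np.abs(a-b).sum(2)>40
for v in range(184,224,1):
    u=np.where(m[v,235:290])[0]+235
    print(v,''.join('#' if m[v,k] else '.' for k in range(240,285)))
E
```

```text
184 .......#.#######.######........#########.....
185 .......#.#######.######........##.######.....
186 .......#####.##########........##########....
187 ........#...###########.........#########....
188 ............############........########.....
189 ............###########...........######.....
190 ............#.###########.........######.....
191 ..............################...####.##.....
192 ..#####.########################.####.###....
193 ..##############################.######.####.
194 ..##########...###########.#####.######.#####
195 ..#####........#################.######.#####
196 ..##..#.........################.######.#####
197 ................############..##.######.#####
198 ##...............############..#.######.#####
199 ##...............############..#.############
200 ###...............###########..#.###..###.###
201 ##................##########.....#########.#.
202 ##................##########.....############
203 ##.................#########....#############
204 ##....................######....#############
205 ##.....................######...#######.#####

[... 199 characters left out ...]

210 .........................#####.##############
211 ..........................#####...####.###.##
212 ..........................######.#########.##
213 ...........................#####.#.#######.##
214 ...........................####.....##.######
215 ...........................###.....#####.####
216 ...........................#.#.#..#######.###
217 ..............................##.#########.#.
218 ................................##########...
219 ...............................###########...
220 ...............................##########....
221 ...............................###########...
222 ................................#########....
223 ................................#..#####.#...
```

Call:
drive_tool(
  moves=[
    {"slide": [0.018, 0, 0.034], "turn": 0, "hand": 15},
    {"slide": [0.036, 0, 0.068], "turn": 0, "hand": 15},
    {"slide": [0.054, 0, 0.1], "turn": 0, "hand": 15},
    {"slide": [0.072, -0.004, 0.136], "turn": 0, "hand": 15},
    {"slide": [0.072, -0.004, 0.136], "turn": 0, "hand": 15},
    {"slide": [0.072, -0.004, 0.136], "turn": 0, "hand": 15},
  ],
)

```text
t: 13.05
tool_pos: [0.504, 0.1164, 0.17]
orientation: [[0.998, -0.067, -0.001], [-0.067, -0.998, -0.0], [-0.001, 0.0, -1.0]]
ft_force: [-0.3, -0.4, -1.9]
gripper_width: 0.246
grip_force: 59.0
```

```bash
python3 - <<'E'
from h import *
from cell import manip
s=manip.sense(); rel((.5,.1165,.17)); print(s['ft_force'],s['wrist_torque']); ims=[]
for n,(u0,v0) in {'side':(255,205),'scene':(265,165)}.items():
    c=manip.capture(n); ims.append(cv2.resize(c['pixels'][v0:v0+50,u0:u0+50,::-1],None,fx=8,fy=8,interpolation=cv2.INTER_CUBIC))
cv2.imwrite('pics/t3.png',np.hstack(ims))
E
```

```text
t 13.05 pos [0.504  0.1164 0.17  ] head -1.6375 w 21.0 slide [-0.02   0.001 -0.   ] turn 0
[-0.34452578 -0.40961443 -1.85420687] [ 9.71687620e-05  3.75831800e-02 -8.45637256e-03]
```

View pics/t3.png

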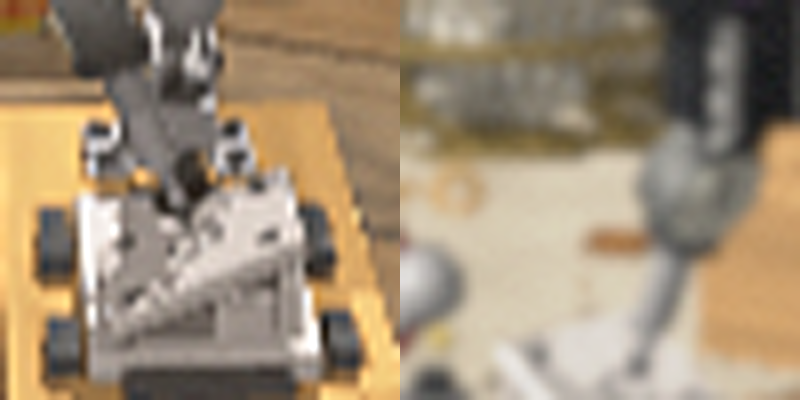

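The side crop shows the tip near (183,208) and the scene crop near (637,372), just above the ring. I'll compare these with the projected spot.

```bash
python3 - <<'E'
from h import *
sp=np.array([.555,.112,.0506]); ex=Rz(-.067)@np.array([1,0,0]); n=-.4226*ex+np.array([0,0,.906])
for k in (0,.005,.008,.012):
  X=sp+n*k
  print(k,[np.round((proj(c,X)[0]-o+.5)*8-.5,0).tolist() for c,o in (('side',(255,205)),('scene',(265,165)))])
p=[(c,(np.array(q)+.5)/8-.5+o) for c,q,o in (('side',(183,208),(255,205)),('scene',(237,374),(265,165)))]
r=least_squares(lambda X:np.concatenate([proj(c,X)[0]-u for c,u in p]),sp);print('tip',r.x,'rel: ex',(r.x-sp)@ex,'n',(r.x-sp)@n,'y',(r.x-sp)[1],r.fun)
t=np.array([.504,.1164,.167])-.118*(-np.sin(.42)*ex+np.array([0,0,np.cos(.42)]));print('model tip',t)
E
```

```text
0 [[193.0, 244.0], [231.0, 385.0]]
0.005 [[186.0, 231.0], [236.0, 373.0]]
0.008 [[182.0, 222.0], [238.0, 366.0]]
0.012 [[177.0, 212.0], [242.0, 357.0]]
tip [0.55064512 0.11564063 0.05890435] rel: ex -0.004588847560362289 n 0.009462988465157657 y 0.0036406284126483807 [-0.66863179  0.84706074 -0.64219939 -0.85997467]
model tip [0.55200778 0.11317866 0.05925551]
```

Call:
drive_tool(
  moves=[
    {"slide": [0.008, 0.005, 0.018], "turn": 0, "hand": 15},
    {"slide": [0.013, 0.005, 0.027], "turn": 0, "hand": 15},
    {"slide": [0.013, 0.005, 0.027], "turn": 0, "hand": 15},
    {"slide": [0.013, 0.005, 0.027], "turn": 0, "hand": 15},
  ],
)

```text
t: 13.55
tool_pos: [0.5066, 0.1152, 0.1649]
orientation: [[0.998, -0.067, -0.0], [-0.067, -0.998, -0.0], [-0.0, 0.0, -1.0]]
ft_force: [0.1, -0.2, -2.0]
gripper_width: 0.247
grip_force: 59.0
```

Call:
drive_tool(
  moves=[
    {"slide": [0.002, 0, 0.0045], "turn": 0, "hand": 15},
    {"slide": [0.004, 0, 0.009], "turn": 0, "hand": 15},
    {"slide": [0.004, 0, 0.009], "turn": 0, "hand": 15},
    {"slide": [0.004, 0, 0.009], "turn": 0, "hand": 15},
  ],
)

```text
t: 13.95
tool_pos: [0.5074, 0.1152, 0.1631]
orientation: [[0.998, -0.067, 0.0], [-0.067, -0.998, 0.0], [0.0, -0.0, -1.0]]
ft_force: [-0.5, 1.2, -0.2]
gripper_width: 0.247
grip_force: 59.0
```

Call:
drive_tool(
  moves=[
    {"slide": [0.002, 0, 0.0045], "turn": 0, "hand": 15},
    {"slide": [0.002, 0, 0.0045], "turn": 0, "hand": 15},
    {"slide": [0.002, 0, 0.0045], "turn": 0, "hand": 15},
  ],
)

```text
t: 14.25
tool_pos: [0.5078, 0.1151, 0.1622]
orientation: [[0.998, -0.067, -0.0], [-0.067, -0.998, 0.0], [-0.0, -0.0, -1.0]]
ft_force: [-0.5, -0.3, 0.7]
gripper_width: 0.248
grip_force: 59.1
```

Call:
drive_tool(
  moves=[
    {"slide": [0.002, 0, 0.0045], "turn": 0, "hand": 15},
    {"slide": [0.002, 0, 0.0045], "turn": 0, "hand": 15},
    {"slide": [0.002, 0, 0.0045], "turn": 0, "hand": 15},
  ],
)

```text
t: 14.55
tool_pos: [0.5082, 0.1151, 0.1613]
orientation: [[0.998, -0.067, -0.0], [-0.067, -0.998, -0.0], [-0.0, 0.0, -1.0]]
ft_force: [-0.9, -0.3, 0.3]
gripper_width: 0.248
grip_force: 59.1
```

Call:
drive_tool(
  moves=[
    {"slide": [0.002, 0, 0.0045], "turn": 0, "hand": 15},
    {"slide": [0.002, 0, 0.0045], "turn": 0, "hand": 15},
    {"slide": [0.002, 0, 0.0045], "turn": 0, "hand": 15},
  ],
)

```text
t: 14.85
tool_pos: [0.5086, 0.1151, 0.1604]
orientation: [[0.998, -0.067, -0.0], [-0.067, -0.998, -0.0], [-0.0, 0.0, -1.0]]
ft_force: [-1.5, 1.4, 2.0]
gripper_width: 0.248
grip_force: 59.2
```

```bash
python3 - <<'E'
from h import *
from cell import manip
F=[]
for i in range(24):
    c=manip.capture('side'); s=manip.sense(); F.append([*s['ft_force'],*s['wrist_torque']])
F=np.array(F);print(F.mean(0).round(3),F.std(0).round(3),s['tool_pos'],s['t'])
b=c['pixels'].astype(int);m=np.abs(C['side']['pixels'].astype(int)-b).sum(2)>40
for v in range(210,240): print(v,''.join('#' if m[v,k] else '.' for k in range(255,300)))
E
```

```text
[-1.208  0.138  1.016  0.044  0.172  0.007] [0.54  0.377 0.505 0.024 0.027 0.031] [0.50859302 0.11507381 0.16037752] 16.05
210 ........##..#.############.##################
211 ........#.##.##.##.####.#.#.#################
212 .........########.#.######..#################
213 .........#.######..#######..######....#######
214 ..........#############.#########........####
215 ..........###############.######.........####
216 ...........#########.#####.#####......#..####
217 ...........################.#####....##.#####
218 ............###############................##
219 ............###############.......##.#.....##
220 .............#.###########........#######..##
221 ................###########......#########..#
222 ................###########.......########..#
223 .................########.#.......########..#
224 .................#########....##.#########..#
225 .................#########.################.#
226 .................#########.#####....#######.#
227 .................############........######.#
228 ............#....####.#####..........#######.
229 .........###.......########......###########.
230 .......#.######...#########...##############.
231 .......########...######.#..#########.#.#####
232 .......##.#####..###.####...#########.#..####
233 ........#.#####..####.####.############...###
234 .....####.######.#..##################....###
235 ##...####.######.####.###.############..#.###
236 #########.#############..#############..#.##.
237 #########.########.###..#############........
238 #####.....##########.#############...........
239 #############.##.###############...###.......
```

```bash
python3 -c "
from cell import manip
print(manip.sign_off())"
```

```text
the job is handed in; nothing more can be done
None
```

I handed the job in at about 16 s. The clamp is closed on the bracket, and the gauge is held near square to the sloping face, about 24° of tilt against the face's 25°. By the wrist force (2.7 N) the plunger is about 3.5 mm in. The tip is an estimated 3 mm or less from the ring centre. The hand-in returned no verdict, and I had no close view of the tip after contact.

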